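# Wedge the wobbly printer stand level

### The job

The wooden stand with the label printer on it sags to one corner, because its left leg nearer the robot is too short. Draw the door wedge out from under the phone shelf and push it, thin end first, from the stand's left under that leg until the stand is level and the wedge is jammed tight. Leave the wedge there flat on the desk, and leave the mug, the stapler and the pill bottle where they are.

Things in the scene. Friction and masses are not known exactly. Their poses are not given: they have to be found in the camera images.
- wedge: Plain black rubber door wedge, 140 long (x), 40 wide (y), flat underside, top sloping evenly from 3 thick at the thin end (x=-70) to 28 at the thick end (x=+70). About 80 g. Origin: centre of the underside, z up. At the start it lies flat on the desk, thick half under the phone shelf, 65 to 80 of the thin end sticking out at the shelf's front.
- wedge_tip (a point): Middle of the wedge's thin end at its underside (wedge x = -70, y = 0, z = 0).
- shelf: Grey painted low shelf, fixed, 200 deep (x) by 220 wide (y), top at 58. Underneath it is open at front (-x) and back, 46 high, between side panels 10 thick at y=+-105. A black desk phone, up to 100 above the desk, stands on it, 60 back from the front edge. Origin: centre of its footprint on the desk.
- stand: Low wooden printer stand: board 260 (x) by 300 (y), top at 68, on four darker legs 60 (x) by 40 (y), tops at 70, centred at x=+-90, y=+-140: their outer faces at y=+-160 stand 10 proud of the board. On it a fixed grey label printer 130 by 160, up to 170 high, centred at (-20,30). The leg at (-90,+140) is short; the wedge goes under its +y face, moving to -y. Origin: footprint centre, on the desk.
- short_leg (a point): Middle of the short leg's lower outer edge, at stand x=-90, y=+160: 18 above the desk when the stand is level, about 9 when it sags. The leg's underside is flat. Axes as the rocking board's: y points outwards, to where the wedge comes from.
- rock (a joint): Rocking of the stand about the diagonal through its legs at (-90,-140) and (90,140): 0 rad is level, a hard stop; -0.058 is sagging, as at the start. The short leg bears down with about 3 N. Pushing the wedge takes an even 4 to 15 N while the stand rises; when level it jams and the push climbs by 8 N or more within 5 mm, about 85 of it being past the leg's face. Friction holds it when let go.
- mug: White mug, radius 39, height 90, loose; to be left alone. Origin: centre of the underside.
- stapler: Black stapler 36 (x) by 130 (y) by 53, loose; to be left alone. Origin: centre of the underside.
- pill_bottle: White round pill bottle, radius 24, height 85, loose; to be left alone. Origin: centre of the underside.
Things that resemble listed ones, but are neither listed nor needed, are in the scene too. Leave any green or red look-alike of the wedge alone.

How it is judged:
By the outcome, as a careful person would: the job done as asked, in the order asked, and still so for the second after the job is handed in, with the robot touching nothing.
It also fails if it takes over 67 s, if anything falls off the work surface, if the arm or the gripper's body presses on something with over 40 N, if the wrist force passes 120 N, or if a joint passes its speed limit or range.

### The arm

A 7-joint arm with a two-finger parallel gripper is mounted at the origin on the work surface. World frame = base frame: x ahead of the robot, y to its left, z up, the work surface at z = 0. Lengths are in m, angles in rad, forces in N, time in s.
With the tool pointing down it reaches from about 0.35 to 0.9 m from the base axis. Payload 8.1 kg.
Tool frame: the origin (TCP) lies at the very end of the fingers, on their centre line; the grasp point (between the pads) lies 19 mm behind it; x points along the fingers, y is the direction in which the jaws open and shut, and the axes are right-handed (so a half turn about x gives the same grasp; the last joint's range is limited). The gripper opens to 92 mm and grips with 3 to 60 N. Pads are 19 mm wide; open, the fingers measure 130 mm over their backs; the gripper's body (75 mm by 190 mm) begins 47 mm behind the grasp point.
Start: joints at [1.094, 0.434, 0.025, 1.573, -0.012, 1.134, -0.075], TCP at [0.228, -0.582, 0.227] pointing down, gripper open.
Joint ranges: [-2.62, 2.62], [-0.44, 2.09], [-1.27, 1.32], [0.08, 2.57], [-1.32, 4.46], [0.12, 2], [-2.74, 2.74]. Speed limits (rad/s): [2.22, 2.22, 3.01, 3.01, 3.14, 3.14, 3.14].

### API

Orientations are given as a rotation vector (axis times angle).
In Python, from cell import * gives the robot as it stands.
- The arm moves only by the shell command python3 -m handwheel 'ROWS' [FORCE]. ROWS is JSON, a list of rows, each a list of 7 numbers: the opening, from 0 (shut) to 1 (fully open), then the shift along the tool's x, y, z in m, then the turn, a rotation vector about the tool's x, y, z in rad. A call has 1 to 10 rows; each row shifts and turns the commanded pose from where the row before left it, along the tool's axes as they then stand; what a row does not reach is not made up. A row lasts 1/10 s, in which the tool goes at most 50 mm and 8.59 degrees, less where a joint would pass 70% of its speed; a pose out of reach is approached as far as the arm can. A call is refused whole if a number of a shift passes 0.05 or a number of a turn 0.15, either way. A call with a gripper value outside its range is refused whole. The fingers move at their own pace and stop on an object; FORCE is the grip in N (left out, the last holds). Time passes only in rows, so rows that do not move let the fingers close. It gives the time, the measured TCP pose, the force and the opening at its end, in the units of the state.
- observe(): the state, without advancing time (a new reading comes with each control period).
- get_image(name): name is "scene" or "side" or "wrist"; returns (picture, depth): 384x512x3 uint8, blue, green, red; 384x512 float32, m along the optical axis (not along the pixel's ray), 0 where there is no reading.
- get_calibration(name): a dict with "camera_matrix" (3x3 intrinsics, pixels), "k1" (the pictures are not rectified: a ray, as slopes to the right and down, at radius r is drawn at 1 + k1 r^2 times it, then the intrinsics apply), "pose" (4x4, takes a point from camera to world coordinates). Camera axes: x right, y down, z forward; pixel columns grow to the right and rows downward; lengths in m; the calibration is good to about 2 mm. A picture is of the moment at which its call begins: read the wrist's pose just before it. get_calibration takes no time and is no camera call; for the wrist camera it gives the pose at the moment of the call.
- sign_off(): hands the job in, once; it reports no verdict.
The state is a dict: "clock": time; "joints": joint angles; "dq": joint speeds; "joint_efforts": joint torques, N m; "position": TCP position; "ee_rot": TCP orientation; "force": force on the tool from outside, world axes, zero at the start; "ft_torque": the same for the moment, N m; "width": opening from 0.0 (shut) to 1.0 (fully open).
Only numpy, scipy, OpenCV 4.12 (cv2) and the standard library are available. Lean on these libraries where they do the work, as an engineer would, in place of code of your own. Each camera call takes 0.05 s, during which the arm holds its last target. There are 200 camera calls.

## Working session

There is one attempt and no reset: what is moved stays moved. The work goes in short steps, Python scripts to look and compute and a shell command to move; the robot and the scene stay as the last step left them, time stands still between calls to the robot, and variables do not carry over. Pictures are saved under pics/ and viewed, about 8 in all and at most 12, crops included, and the job is handed in when it is done.

```bash
mkdir -p pics; ls
cat > h.py <<'E'
from cell import *
import numpy as np, cv2
from scipy.spatial.transform import Rotation as R
def cloud(name):
    im,d=get_image(name); c=get_calibration(name); K=np.array(c["camera_matrix"]);T=np.array(c["pose"])
    h,w=d.shape; u,v=np.meshgrid(np.arange(w),np.arange(h))
    uv=np.stack([u,v],-1).reshape(-1,1,2).astype(np.float64)
    n=cv2.undistortPoints(uv,K,np.array([c["k1"],0,0,0,0.])).reshape(h,w,2)
    P=np.dstack([n[...,0]*d,n[...,1]*d,d])@T[:3,:3].T+T[:3,3]
    P[d==0]=np.nan
    return im,P
E
python3 - <<'E'
from h import *
print(observe())
for n in ["scene","side"]:
    im,P=cloud(n); cv2.imwrite(f"pics/{n}0.png",im); np.save(f"pics/{n}0.npy",P)
    c=get_calibration(n); print(n,np.round(c["pose"],3).tolist(),c["k1"])
a=np.hstack([cv2.imread("pics/scene0.png"),cv2.imread("pics/side0.png")])
E
```

```text
pics
{'clock': 0.0, 'joints': array([ 1.09439012,  0.43526174,  0.02497243,  1.57411254, -0.01163936,
        1.13403068, -0.07511963]), 'dq': array([ 6.00281941e-04, -5.99188093e-04, -1.93817486e-03,  9.77961082e-06,
        4.17049629e-04, -8.26230459e-04, -6.26332770e-05]), 'joint_efforts': array([ 8.62881025e-04, -6.67851806e+01,  9.84879434e-01, -3.14460647e+01,
       -6.07503927e-02,  4.30649542e-02,  1.80182160e-04]), 'position': array([ 0.2279874 , -0.5813577 ,  0.22591493]), 'ee_rot': array([ 2.0174119 ,  0.38314079, -2.01827916]), 'force': array([ 0.01810577, -0.24808237, -0.27781649]), 'ft_torque': array([0.03991635, 0.01064654, 0.02589347]), 'width': 0.9973503169968547}
scene [[0.785, 0.35, -0.512, 1.132], [0.62, -0.461, 0.635, -0.618], [-0.013, -0.816, -0.579, 0.719], [0.0, 0.0, 0.0, 1.0]] -0.06082660158319229
side [[-0.791, -0.386, 0.475, -0.006], [-0.612, 0.489, -0.621, 0.858], [0.008, -0.782, -0.623, 0.775], [0.0, 0.0, 0.0, 1.0]] -0.13961870449138677
```

View pics/scene0.png

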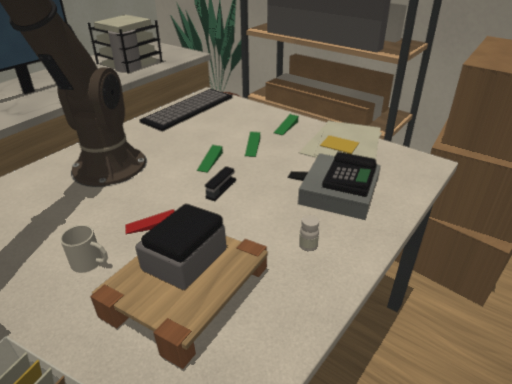

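View pics/side0.png

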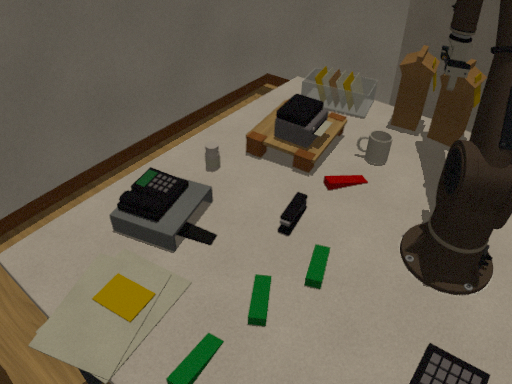

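The scene view shows the stand at about (185,290), the black wedge tip at (298,176) and the phone shelf at (342,185). The red look-alike at (150,222), the stapler at (220,183) and the mug at (85,250) are near the stand. The side view shows the wedge at (200,236), the short-leg candidates at (303,157) and (257,148), the stapler at (293,213) and the red wedge at (345,182). Next I measure.

```bash
cat > m.py <<'E'
from h import *
np.set_printoptions(precision=4,suppress=True)
S={n:(cv2.imread(f"pics/{n}0.png"),np.load(f"pics/{n}0.npy")) for n in ["scene","side"]}
def rep(lbl,p):
    r=cv2.minAreaRect((p[:,:2]*1000).astype(np.float32))
    print(lbl,len(p),"rect c",np.round(r[0],1),"wh",np.round(r[1],1),"ang",round(r[2],1),"z",np.percentile(p[:,2],[2,50,98]), "box",np.round(cv2.boxPoints(r)).tolist())
for n,(im,P) in S.items():
    hsv=cv2.cvtColor(im,cv2.COLOR_BGR2HSV); Z=P[...,2]; X=P[...,0];Y=P[...,1]
    on=(X>0.2)&(X<1.1)&(Y>-0.7)&(Y<0.7)
    print(n,"desk z",np.nanmedian(Z[on&(abs(Z)<0.01)]))
    # clusters of things above desk
    for lbl,m in {"above":on&(Z>0.004)&(Z<0.2),"black":on&(im.max(2)<60)&(Z>-.005)&(Z<0.2),"red":on&(hsv[...,1]>170)&((hsv[...,0]<4)|(hsv[...,0]>176))}.items():
        k,L,st,_=cv2.connectedComponentsWithStats(m.astype(np.uint8))
        for i in range(1,k):
            if st[i,4]>60: rep(f"{lbl} px{st[i,:4]}",P[L==i])
    # board top plane & legs
    b=on&(Z>0.045)&(Z<0.085)&(hsv[...,1]>60)&(hsv[...,0]>4)&(hsv[...,0]<25)
    k,L,st,_=cv2.connectedComponentsWithStats(b.astype(np.uint8))
    for i in range(1,k):
        if st[i,4]>40: rep(f"wood px{st[i,:4]} hsv{np.median(hsv[L==i],0)}",P[L==i])
E
python3 m.py
```

```text
scene desk z -0.0003888803221380188
above px[274 114  25  21] 233 rect c [326.3 611.3] wh [ 51.2 143.8] ang 9.1 z [0.0046 0.0147 0.0273] box [[290.0, 678.0], [312.0, 536.0], [363.0, 544.0], [340.0, 686.0]]
above px[288 128  93  92] 5155 rect c [631.  471.3] wh [276.6 521.7] ang 15.4 z [0.0045 0.0575 0.0992] box [[428.0, 686.0], [567.0, 183.0], [834.0, 256.0], [695.0, 760.0]]
above px[245 131  15  26] 265 rect c [314.9 403. ] wh [ 42.7 150. ] ang 32.2 z [0.0043 0.0154 0.0287] box [[257.0, 455.0], [337.0, 328.0], [373.0, 351.0], [293.0, 478.0]]
above px[196 144  27  28] 338 rect c [259.6 231.3] wh [ 57.6 149.3] ang 26.7 z [0.0043 0.0144 0.0277] box [[200.0, 285.0], [267.0, 152.0], [319.0, 178.0], [252.0, 311.0]]
above px[204 166  32  34] 624 rect c [406.8 127.6] wh [ 38.4 132.1] ang 10.3 z [0.0056 0.0387 0.055 ] box [[376.0, 189.0], [400.0, 59.0], [437.0, 66.0], [414.0, 196.0]]
above px[ 90 203 178 167] 15261 rect c [ 537.2 -218.6] wh [423.1 359.2] ang 6.1 z [0.0122 0.0725 0.1704] box [[308.0, -63.0], [346.0, -420.0], [767.0, -375.0], [728.0, -18.0]]
above px[299 214  20  37] 614 rect 
[... 6325 characters left out ...]
0.  14.2] ang 12.4 z [0.0477 0.0664 0.0834] box [[559.0, -545.0], [562.0, -558.0], [601.0, -550.0], [598.0, -536.0]]
wood px[246  98 101  65] hsv[ 18. 142. 111.] 1958 rect c [ 617.4 -222.6] wh [264.4 325.6] ang 7.1 z [0.0479 0.0634 0.0758] box [[466.0, -77.0], [506.0, -400.0], [769.0, -368.0], [729.0, -45.0]]
wood px[393 106  31  15] hsv[ 16. 160.  62.] 251 rect c [ 335.3 -604.7] wh [135.5  67. ] ang 47.3 z [0.0464 0.0649 0.0835] box [[265.0, -632.0], [314.0, -677.0], [406.0, -578.0], [357.0, -532.0]]
wood px[430 118  15  14] hsv[ 16. 158.  60.] 131 rect c [ 225.2 -575.9] wh [16.5 50. ] ang 85.7 z [0.0465 0.0656 0.0839] box [[200.0, -582.0], [250.0, -586.0], [251.0, -570.0], [201.0, -566.0]]
```

```bash
cat >> h.py <<'E'
np.set_printoptions(precision=4,suppress=True)
def goto(p,yaw_ty=None):
    """shift in tool axes (current) to world point p; and tool-y yaw error in deg"""
    s=observe(); M=R.from_rotvec(s["ee_rot"]).as_matrix()
    print("pos",s["position"],"t",round(float(s["clock"]),2),"F",s["force"],"w",round(float(s["width"]),3),"q",s["joints"])
    print("tool x",M[:,0],"y",M[:,1],"z",M[:,2])
    print("shift in tool axes",M.T@(np.array(p)-s["position"]))
    if yaw_ty is not None:
        Z=-np.array([0,0,1.]); y=np.array([np.cos(np.radians(yaw_ty)),np.sin(np.radians(yaw_ty)),0])
        T=np.column_stack([Z,y,np.cross(Z,y)])
        print("turn (tool rv)",R.from_matrix(M.T@T).as_rotvec())
E
python3 -c "
from h import *
goto([0.52,0.33,0.22],101)
c=get_calibration('wrist');print(np.array(c['pose']),c['camera_matrix'])"
```

```text
pos [ 0.228  -0.5814  0.226 ] t 0.1 F [-0.6873  0.5393 -0.1809] w 1.003 q [ 1.0944  0.4352  0.025   1.574  -0.0116  1.134  -0.0751]
tool x [-0.0007  0.0013 -1.    ] y [ 0.3651 -0.931  -0.0014] z [-0.931  -0.3651  0.0001]
shift in tool axes [ 0.007  -0.7419 -0.6046]
turn (tool rv) [-2.9599 -0.0021  0.0004]
[[ 0.3661 -0.8872 -0.2808  0.3046]
 [-0.9306 -0.3494 -0.1093 -0.5515]
 [-0.0012  0.3013 -0.9535  0.3838]
 [ 0.      0.      0.      1.    ]] [[264.8491   0.     254.1438]
 [  0.     264.8491 194.6313]
 [  0.       0.       1.    ]]
```

```bash
A='[1,0,-0.031,-0.025,0,0,0]'
python3 -m handwheel '[[1,-0.004,-0.031,-0.025,0,0,0],[1,-0.004,-0.031,-0.025,0,0,0],[1,-0.004,-0.031,-0.025,0,0,0],[1,-0.004,-0.031,-0.025,0,0,0],[1,-0.004,-0.031,-0.025,0,0,0],[1,0,-0.031,-0.025,0,0,0],[1,0,-0.031,-0.025,0,0,0],[1,0,-0.031,-0.025,0,0,0]]' &&
python3 -m handwheel '[[1,0,-0.031,-0.025,0,0,0],[1,0,-0.031,-0.025,0,0,0],[1,0,-0.031,-0.025,0,0,0],[1,0,-0.031,-0.025,0,0,0],[1,0,-0.031,-0.025,0,0,0],[1,0,-0.031,-0.025,0,0,0],[1,0,-0.031,-0.025,0,0,0],[1,0,-0.031,-0.025,0,0,0]]' &&
python3 -m handwheel '[[1,0,-0.031,-0.025,0,0,0],[1,0,-0.031,-0.025,0,0,0],[1,0,-0.031,-0.025,0,0,0],[1,0,-0.031,-0.025,0,0,0],[1,0,-0.031,-0.025,0,0,0],[1,0,-0.031,-0.025,0.09,0,0],[1,0,0,0,0.09,0,0],[1,0,0,0,0,0,0],[1,0,0,0,0,0,0]]'
cat >> h.py <<'E'
def wedge():
    im,P=cloud("wrist"); X,Y,Z=P[...,0],P[...,1],P[...,2]
    return im,P
E
python3 - <<'E'
from h import *
goto([0.56,0.33,0.2],-79)
im,P=cloud("wrist"); cv2.imwrite("pics/w1.png",im); np.save("pics/w1.npy",P)
m=(im.max(2)<45)&(P[...,2]<0.035)&(P[...,2]>-.005)
k,L,st,_=cv2.connectedComponentsWithStats(m.astype(np.uint8))
for i in range(1,k):
    if st[i,4]>100:
        p=P[L==i]; r=cv2.minAreaRect((p[:,:2]*1000).astype(np.float32)); print(st[i],r,np.round(cv2.boxPoints(r)).tolist(),np.percentile(p[:,2],[2,50,98]))
E
```

```text
clock: 0.9
position: [0.3239, -0.2763, 0.2466]
ee_rot: [2.017, 0.381, -2.017]
force: [2.0, 0.7, 0.7]
width: 0.999
clock: 1.7
position: [0.4195, 0.0274, 0.2467]
ee_rot: [2.017, 0.381, -2.017]
force: [2.1, -0.5, 0.6]
width: 1.003
clock: 2.6
position: [0.4911, 0.2531, 0.2463]
ee_rot: [2.117, 0.207, -2.119]
force: [0.3, -0.4, -0.4]
width: 1.001
pos [0.4911 0.2531 0.2463] t 2.6 F [ 0.3157 -0.3698 -0.4302] w 1.001 q [-0.166   0.3581 -0.5437  1.6889  0.2003  1.1515 -2.1387]
tool x [-0.0006 -0.0011 -1.    ] y [ 0.1946 -0.9809  0.0009] z [-0.9809 -0.1946  0.0008]
shift in tool axes [ 0.0462 -0.0621 -0.0826]
turn (tool rv) [ 0.0039  0.0008 -0.0009]
[498  53  14  23 123] ((704.848876953125, -57.1099739074707), (29.215137481689453, 3.732267141342163), 5.164637088775635) [[690.0, -57.0], [690.0, -60.0], [720.0, -58.0], [719.0, -54.0]] [0.0077 0.0219 0.0324]
[ 187   75   37   61 1614] ((565.8162231445312, 337.3163757324219), (80.14241027832031, 39.84440612792969), 16.752519607543945) [[522.0, 345.0], [533.0, 307.0], [610.0, 330.0], [598.0, 368.0]] [0.0029 0.0109 0.017 ]
[278 220  83  21 711] ((420.4209899902344, 135.7045440673828), (32.45724868774414, 130.25241088867188), 23.244266510009766) [[380.0, 189.0], [431.0, 69.0], [461.0, 82.0], [410.0, 202.0]] [0.0055 0.0116 0.0312]
```

View pics/w1.png

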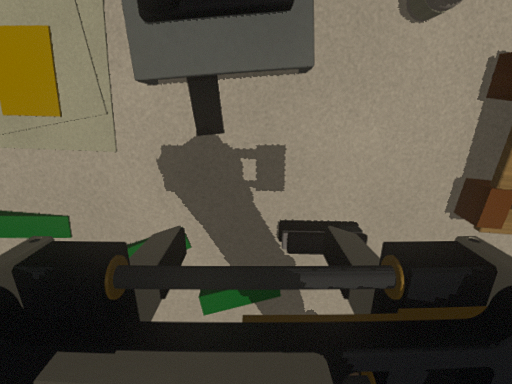

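The wrist view shows the wedge at (187–224, 75–136), with its thin tip near (208,134) and the shelf front at row 78. The measured width of 39.8 mm matches 40. The tip is at about (0.5275, 0.326) with yaw about 16.7°. I'll hover over the grasp point 35 mm from the tip.

```bash
python3 -c "
from h import *
P=np.load('pics/w1.npy');im=cv2.imread('pics/w1.png')
m=(im.max(2)<45)&(P[...,2]<0.035)&(P[...,2]>-.005); k,L,st,_=cv2.connectedComponentsWithStats(m.astype(np.uint8)); p=P[L==L[105,208]]
# mid line by slices along x
xs=np.arange(.538,.60,.006); mid=[(x,(p[abs(p[:,0]-x)<.003,1].min()+p[abs(p[:,0]-x)<.003,1].max())/2) for x in xs]; print(np.array(mid).T, np.degrees(np.arctan(np.polyfit(*np.array(mid)[1:-2].T,1)[0])))
s=p@np.array([np.cos(.29),np.sin(.29),0]); print('slope z',np.polyfit(s,p[:,2],1), 'z=3mm at s', s.min(), s.max())
goto([0.561,0.336,0.1],-73.3)"
```

```text
[[0.538  0.544  0.55   0.556  0.562  0.568  0.574  0.58   0.586  0.592
  0.598 ]
 [0.3285 0.3308 0.333  0.3342 0.3363 0.3371 0.3392 0.3408 0.3427 0.3456
  0.347 ]] 15.302034169107756
slope z [ 0.1753 -0.1018] z=3mm at s 0.5985721701832827 0.6786893064413612
pos [0.4912 0.2528 0.2465] t 2.65 F [ 0.2789  0.3475 -0.9271] w 0.998 q [-0.1654  0.3577 -0.5438  1.689   0.2003  1.1515 -2.1389]
tool x [-0.0003 -0.0011 -1.    ] y [ 0.194 -0.981  0.001] z [-0.981  -0.194   0.0005]
shift in tool axes [ 0.1464 -0.0683 -0.0847]
turn (tool rv) [-0.0963  0.0006 -0.001 ]
```

```bash
python3 -m handwheel '[[1,0.02,-0.0165,-0.0205,0,0,0],[1,0.03,-0.0165,-0.0205,0,0,0],[1,0.03,-0.0165,-0.0205,0,0,0],[1,0.03,-0.0175,-0.0205,0,0,0],[1,0.03,0,0,-0.045,0,0],[1,0.006,0,0,-0.042,0,0],[1,0,0,0,0,0,0],[1,0,0,0,0,0,0]]'
python3 - <<'E'
from h import *
goto([0.559,0.335,0.004],-74)
im,P=cloud("wrist"); cv2.imwrite("pics/w2.png",im); np.save("pics/w2.npy",P)
E
```

```text
clock: 3.45
position: [0.5593, 0.3346, 0.1014]
ee_rot: [2.072, 0.291, -2.071]
force: [-0.2, 0.8, 0.4]
width: 1.0
pos [0.5593 0.3346 0.1014] t 3.45 F [-0.2074  0.7859  0.352 ] w 1.0 q [-0.3033  0.6494 -0.4965  1.6072  0.3556  0.9755 -2.2073]
tool x [ 0.0005  0.0002 -1.    ] y [ 0.2756 -0.9613 -0.    ] z [-0.9613 -0.2756 -0.0006]
shift in tool axes [ 0.0974 -0.0004  0.0003]
turn (tool rv) [-0.     -0.0006  0.    ]
```

View pics/w2.png

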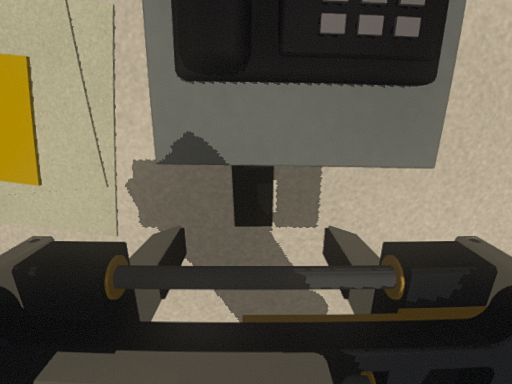

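Wrist view: the wedge stands upright in the picture, columns 233–274, centred between the fingers (about 254), with its tip at row 226 and the shelf front at row 165. I'll check the tip position, then descend.

```bash
python3 -c "
from h import *
P=np.load('pics/w2.npy')
for v,u in [(224,237),(224,253),(224,270),(170,237),(170,253),(170,270),(228,253)]: print(v,u,P[v,u])"
python3 -m handwheel '[[1,0.02,0,0,0,0,0],[1,0.02,0,0,0,0,0],[1,0.02,0,0,0,0,0],[1,0.015,0,0,0,0,0],[1,0.01,0,0,0,0,0],[1,0.006,0,0,0,0,0],[1,0.004,0,0,0,0,0],[1,0,0,0,0,0,0]]'
```

```text
224 237 [0.5252 0.3439 0.0042]
224 253 [0.5297 0.3277 0.0038]
224 270 [0.5346 0.3105 0.0038]
170 237 [0.5833 0.3587 0.015 ]
170 253 [0.5872 0.3441 0.0135]
170 270 [0.5918 0.3288 0.0146]
228 253 [0.5237 0.326  0.0002]
clock: 4.3
position: [0.5589, 0.3354, 0.0057]
ee_rot: [2.071, 0.292, -2.071]
force: [-0.4, -0.4, 0.2]
width: 0.999
```

```bash
python3 -m handwheel '[[1,0.0035,0,0,0,0,0],[0,0,0,0,0,0,0],[0,0,0,0,0,0,0],[0,0,0,0,0,0,0],[0,0,0,0,0,0,0],[0,0,0,0,0,0,0],[0,0,0,0,0,0,0]]' 30 && python3 -m handwheel '[[0,0,0,0.005,0,0,0],[0,0,0,0.012,0,0,0],[0,0,0,0.015,0,0,0],[0,0,0,0.015,0,0,0],[0,0,0,0.015,0,0,0],[0,0,0,0.015,0,0,0],[0,0,0,0.015,0,0,0],[0,0,0,0.013,0,0,0],[0,0,0,0.01,0,0,0],[0,0,0,0,0,0,0]]'
```

```text
clock: 5.0
position: [0.5589, 0.3354, 0.0023]
ee_rot: [2.071, 0.293, -2.071]
force: [-0.3, 0.8, -0.2]
width: 0.527
clock: 6.0
position: [0.4468, 0.3031, 0.0022]
ee_rot: [2.069, 0.293, -2.071]
force: [-0.4, 0.3, -0.4]
width: 0.427
```

```bash
python3 -m handwheel '[[1,0,0,0,0,0,0],[1,0,0,0,0,0,0],[1,-0.02,0,0,0,0,0],[1,-0.04,0,0,0,0,0],[1,-0.04,0,0,0,0,0],[1,0,0,0,0,0,0]]'
cat >> h.py <<'E'
def black(name,out,box,thr=45,zmax=.035):
    im,P=cloud(name); cv2.imwrite(out,im); np.save(out[:-4]+".npy",P)
    with np.errstate(invalid="ignore"):
        m=(im.max(2)<thr)&(P[...,2]<zmax)&(P[...,2]>-.004)&(P[...,0]>box[0])&(P[...,0]<box[1])&(P[...,1]>box[2])&(P[...,1]<box[3])
    k,L,st,_=cv2.connectedComponentsWithStats(m.astype(np.uint8))
    for i in range(1,k):
        if st[i,4]>100:
            p=P[L==i]; r=cv2.minAreaRect((p[:,:2]*1000).astype(np.float32)); print(st[i],np.round(r[0],1),np.round(r[1],1),round(r[2],1),np.round(cv2.boxPoints(r)).tolist(),np.percentile(p[:,2],[2,50,98]))
E
python3 - <<'E'
from h import *
goto([0.54,0.33,0.006],-74)
black("wrist","pics/w3.png",[.3,.7,.2,.5])
black("side","pics/s3.png",[.3,.62,.22,.42],60)
E
```

```text
clock: 6.6
position: [0.4512, 0.3061, 0.1071]
ee_rot: [2.081, 0.297, -2.065]
force: [0.7, 0.2, -0.6]
width: 0.901
pos [0.4512 0.3061 0.1071] t 6.6 F [ 0.7477  0.2243 -0.6239] w 0.901 q [-0.3018  0.4952 -0.5359  1.8806  0.3316  0.8453 -2.2963]
tool x [ 0.0068  0.0054 -1.    ] y [ 0.2765 -0.961  -0.0033] z [-0.961  -0.2765 -0.008 ]
shift in tool axes [ 0.1019  0.0019 -0.0911]
turn (tool rv) [ 0.0009 -0.008   0.0033]
[405  15  34  19 387] [639.5 217.5] [17.2  8.9] 43.8 [[630.0, 215.0], [636.0, 208.0], [649.0, 220.0], [643.0, 227.0]] [-0.0011  0.0144  0.0335]
[ 232   82   46  143 5690] [485.3 314.6] [140.   40.6] 17.4 [[412.0, 313.0], [425.0, 274.0], [558.0, 316.0], [546.0, 355.0]] [0.0011 0.0145 0.0247]
[201 227  54  30 784] [487.6 317.9] [140.3  42.9] 18.5 [[414.0, 316.0], [428.0, 275.0], [561.0, 320.0], [547.0, 361.0]] [0.0007 0.0122 0.0265]
```

View pics/w3.png

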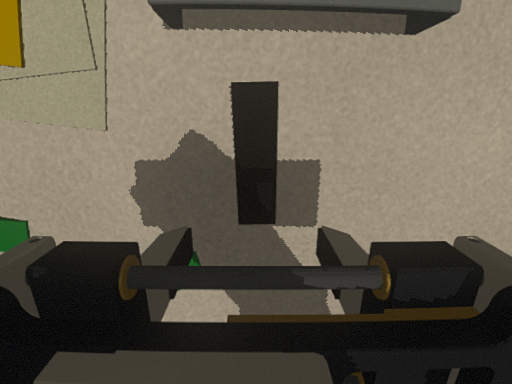

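The wedge is fully out: 140 × 40.6 mm, yaw about 17.3°, thick end at row 82, tip at row 224. I'll regrasp at its thick end, 128 mm from the tip.

```bash
python3 -m handwheel '[[1,0,0,-0.03,-0.02,-0.004,0.002],[1,0.01,0,-0.035,0,0,0],[1,0.02,0,-0.028,0,0,0],[1,0.03,0,0,0,0,0],[1,0.02,0,0,0,0,0],[1,0.01,0,0,0,0,0],[1,0,0,0,0,0,0]]'
python3 -c "
from h import *
goto([0.5406,0.332,0.007],-72.8)"
```

```text
clock: 7.4
position: [0.5357, 0.3292, 0.0095]
ee_rot: [2.05, 0.307, -2.065]
force: [0.2, 0.3, -0.2]
width: 0.998
pos [0.5357 0.3292 0.0095] t 7.4 F [ 0.2443  0.3105 -0.232 ] w 0.998 q [-0.3365  0.7326 -0.4569  1.7225  0.4258  0.7956 -2.2667]
tool x [-0.0067 -0.0055 -1.    ] y [ 0.2964 -0.955   0.0032] z [-0.955  -0.2964  0.008 ]
shift in tool axes [ 0.0025 -0.0012 -0.0055]
turn (tool rv) [ 0.0008  0.008  -0.0032]
```

```bash
python3 -m handwheel '[[1,0.0025,-0.001,-0.0055,0,0.006,-0.0025],[1,0,0,0,0,0,0],[0,0,0,0,0,0,0],[0,0,0,0,0,0,0],[0,0,0,0,0,0,0],[0,0,0,0,0,0,0],[0,0,0,0,0,0,0],[0,0,0,0,0,0,0],[0,0,0,0,0,0,0]]' 40
python3 -c "
from h import *
goto([0.5406,0.332,0.007],-72.8)"
```

```text
clock: 8.3
position: [0.542, 0.3328, 0.0094]
ee_rot: [2.062, 0.313, -2.058]
force: [0.5, -0.9, -0.4]
width: 0.439
pos [0.542  0.3328 0.0094] t 8.3 F [ 0.5091 -0.8941 -0.3999] w 0.439 q [-0.3372  0.7364 -0.4553  1.7138  0.4293  0.7899 -2.2664]
tool x [ 0.0017  0.001  -1.    ] y [ 0.2962 -0.9551 -0.0005] z [-0.9551 -0.2962 -0.0019]
shift in tool axes [0.0024 0.0003 0.0015]
turn (tool rv) [ 0.0005 -0.0019  0.0005]
```

```bash
python3 -m handwheel '[[0,-0.01,0,0,0,0,0],[0,-0.02,0,0,0,0,0],[0,-0.02,0,0,0,0,0],[0,-0.02,0,0,0,0,0],[0,-0.01,0,0,0,0,0],[0,0,0,0,0,0,0]]'
python3 - <<'E'
from h import *
P=np.load("pics/side0.npy"); X,Y,Z=[P[...,i] for i in range(3)]
# leg outer faces: points well below board on the +y side
for lo,hi,nm in [(.44,.56,"short"),(.64,.76,"far")]:
    m=(X>lo)&(X<hi)&(Y>-.13)&(Y<0)&(Z>.014)&(Z<.06); p=P[m]
    th=np.radians(7); a=p[:,0]*np.cos(th)+p[:,1]*np.sin(th); b=-p[:,0]*np.sin(th)+p[:,1]*np.cos(th)
    bf=np.percentile(b,90); f=abs(b-bf)<.006
    c=np.polyfit(p[f,0],p[f,1],1)
    print(nm,len(p),f.sum(),"face yaw",np.degrees(np.arctan(c[0])),"x-range(stand dir)",a[f].min(),a[f].max(),"b",np.median(b[f]),"mid",np.median(p[f],0), "z",p[f,2].min(),p[f,2].max())
# wood top rect fine: both clouds merged
Q=[]
for n in ["side","scene"]:
    im=cv2.imread(f"pics/{n}0.png"); h=cv2.cvtColor(im,cv2.COLOR_BGR2HSV); P=np.load(f"pics/{n}0.npy")
    m=(P[...,2]>.05)&(P[...,2]<.085)&(h[...,1]>60)&(h[...,0]>2)&(h[...,0]<25)&(P[...,0]>.4)&(P[...,0]<.8)&(P[...,1]>-.45)&(P[...,1]<0)
    Q.append(P[m])
Q=np.vstack(Q); print(cv2.minAreaRect((Q[:,:2]*1000).astype(np.float32)))
goto([.5,.1,.1],7)
E
```

```text
clock: 8.9
position: [0.5426, 0.3334, 0.0912]
ee_rot: [2.065, 0.314, -2.056]
force: [-0.1, -0.1, -1.6]
width: 0.426
short 381 208 face yaw 6.882717860528732 x-range(stand dir) 0.4687341566409609 0.5448864809366956 b -0.13854535507556698 mid [ 0.5124 -0.0763  0.0388] z 0.014030321898221954 0.05986194307282189
far 222 171 face yaw 6.686800003414933 x-range(stand dir) 0.6440245523675046 0.7085419143299834 b -0.1405012129035187 mid [ 0.6866 -0.0572  0.0377] z 0.014306356326535208 0.05968602397874745
((577.8323364257812, -228.91299438476562), (345.4231262207031, 327.8330078125), 6.715396881103516)
pos [0.5426 0.3334 0.0912] t 8.9 F [-0.125  -0.0568 -1.5921] w 0.426 q [-0.3061  0.639  -0.5024  1.6601  0.3667  0.9324 -2.2152]
tool x [ 0.0042  0.0027 -1.    ] y [ 0.2961 -0.9552 -0.0014] z [-0.9551 -0.2961 -0.0048]
shift in tool axes [-0.0096  0.2103  0.1098]
turn (tool rv) [-1.3924 -0.0049 -0.0022]
```

```bash
python3 -m handwheel '[[0,0,0,0,-0.139,0,0],[0,0,0,0,-0.139,0,0],[0,0,0,0,-0.139,0,0],[0,0,0,0,-0.139,0,0],[0,0,0,0,-0.139,0,0],[0,0,0,0,-0.139,0,0],[0,0,0,0,-0.139,0,0],[0,0,0,0,-0.139,0,0],[0,0,0,0,-0.139,0,0],[0,0,0,0,-0.139,0,0]]' && python3 -m handwheel '[[0,0,0,0,0,0,0],[0,0,0,0,0,0,0]]'
python3 -c "
from h import *
goto([.492,.075,.09],6.9)"
```

```text
clock: 9.9
position: [0.5414, 0.3322, 0.0882]
ee_rot: [1.116, 1.266, -1.116]
force: [0.1, -0.2, -0.7]
width: 0.423
clock: 10.1
position: [0.5415, 0.3324, 0.0886]
ee_rot: [1.124, 1.262, -1.123]
force: [0.2, 0.2, 0.3]
width: 0.424
pos [0.5415 0.3324 0.0886] t 10.1 F [0.1672 0.2017 0.273 ] w 0.424 q [-0.1122  0.7417 -0.8382  1.6445  0.621   1.0407 -1.0296]
tool x [ 0.0004  0.0008 -1.    ] y [0.9933 0.1155 0.0005] z [ 0.1155 -0.9933 -0.0007]
shift in tool axes [-0.0017 -0.0789  0.25  ]
turn (tool rv) [-0.0046 -0.0007 -0.0005]
```

```bash
python3 -m handwheel '[[0,0,-0.01,0.032,-0.005,0,0],[0,0,-0.01,0.032,0,0,0],[0,0,-0.01,0.032,0,0,0],[0,0,-0.01,0.032,0,0,0],[0,0,-0.01,0.032,0,0,0],[0,0,-0.01,0.032,0,0,0],[0,0,-0.01,0.032,0,0,0],[0,0,-0.009,0.026,0,0,0],[0,0,0,0,0,0,0],[0,0,0,0,0,0,0]]'
python3 - <<'E'
from h import *
goto([.492,.075,.01],6.9)
black("scene","pics/c4.png",[.45,.56,-.09,.12],70,.13)
im=cv2.imread("pics/c4.png"); cv2.imwrite("pics/c4c.png",cv2.resize(im[130:370,60:360],(750,600),interpolation=cv2.INTER_CUBIC))
E
```

```text
clock: 11.1
position: [0.4945, 0.0744, 0.0891]
ee_rot: [1.121, 1.263, -1.118]
force: [0.5, 0.0, -0.5]
width: 0.422
pos [0.4945 0.0744 0.0891] t 11.1 F [ 0.5453  0.0116 -0.5465] w 0.422 q [ 0.4093  0.5765 -0.9146  1.979   0.5965  0.8768 -0.7065]
tool x [ 0.0019  0.001  -1.    ] y [0.9927 0.1205 0.002 ] z [ 0.1205 -0.9927 -0.0007]
shift in tool axes [ 0.0791 -0.0025 -0.0009]
turn (tool rv) [ 0.0003 -0.0007 -0.002 ]
[197 167  39  44 648] [499.7  18.6] [ 66.4 139.1] 20.9 [[444.0, 72.0], [493.0, -58.0], [555.0, -35.0], [506.0, 95.0]] [0.081  0.0933 0.1207]
```

View pics/c4c.png

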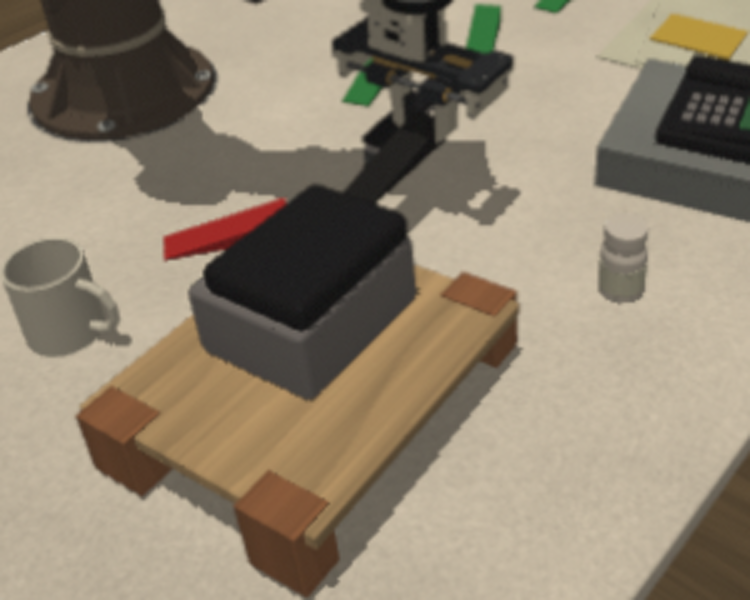

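The crop shows the wedge held at (390,160), thin end pointing at the stand and hidden behind the printer. The stapler, mug and red wedge are undisturbed. Lowering now.

```bash
python3 -m handwheel '[[0,0.02,-0.0025,0,0,0,0],[0,0.02,0,0,0,0,0],[0,0.02,0,0,0,0,0],[0,0.01,0,0,0,0,0],[0,0.005,0,0,0,0,0],[0,0.003,0,0,0,0,-0.002],[0,0,0,0,0,0,0],[0,0,0,0,0,0,0]]'
python3 - <<'E'
from h import *
goto([.492,.075,.01],6.9)
black("side","pics/s5.png",[.45,.56,-.09,.09],60,.03)
im=cv2.imread("pics/s5.png"); cv2.imwrite("pics/s5c.png",cv2.resize(im[80:260,210:435],(750,600),interpolation=cv2.INTER_CUBIC))
E
```

```text
clock: 11.95
position: [0.4926, 0.0748, 0.0116]
ee_rot: [1.118, 1.266, -1.116]
force: [0.2, -1.0, -0.5]
width: 0.424
pos [0.4926 0.0748 0.0116] t 11.95 F [ 0.1557 -0.9766 -0.5045] w 0.424 q [ 0.3223  0.6777 -0.8046  2.042   0.738   0.735  -0.8264]
tool x [ 0.0007  0.001  -1.    ] y [0.9922 0.1245 0.0008] z [ 0.1245 -0.9922 -0.0009]
shift in tool axes [ 0.0016 -0.0005 -0.0002]
turn (tool rv) [ 0.0044 -0.0009 -0.0008]
[271 183  13  19 152] [492.3  63.7] [45.  52.6] 1.0 [[469.0, 90.0], [470.0, 37.0], [515.0, 38.0], [514.0, 90.0]] [0.0022 0.024  0.0295]
```

View pics/s5c.png

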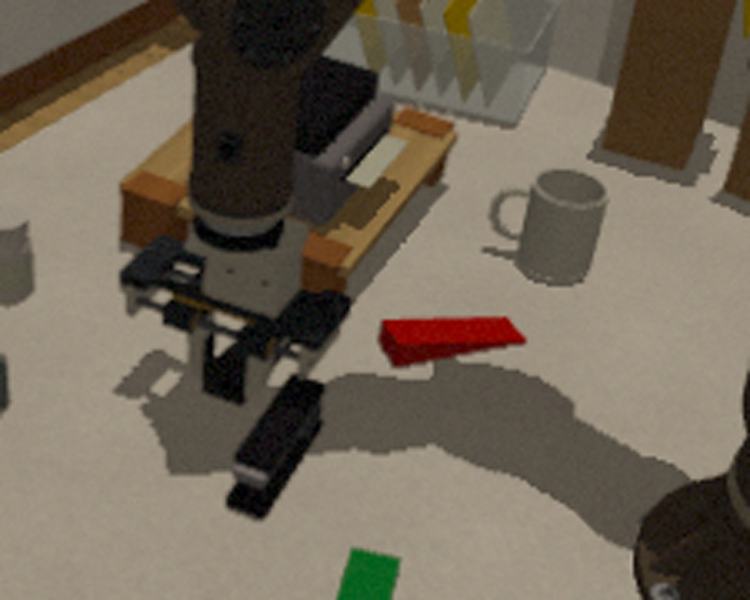

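The side crop shows the gripper holding the wedge at (225,370), just clear of the stapler at (280,430), and in line with the short leg at (325,265). I'll settle it on the desk and start pushing.

```bash
python3 -m handwheel '[[0,0.001,0,0,0.004,0,0],[0,0.001,0,0,0,0,0],[0,0,0,0,0,0,0],[0,0,0,0,0,0,0]]' 40; python3 -m handwheel '[[0,0.001,0,0,0,0,0],[0,0,0,0,0,0,0],[0,0,0,0,0,0,0]]';python3 -m handwheel '[[0,0.001,0,0,0,0,0],[0,0,0,0,0,0,0],[0,0,0,0,0,0,0]]'
```

```text
clock: 12.4
position: [0.4923, 0.0746, 0.0093]
ee_rot: [1.12, 1.264, -1.119]
force: [-0.0, -1.0, 4.3]
width: 0.426
clock: 12.7
position: [0.4924, 0.0746, 0.0091]
ee_rot: [1.12, 1.263, -1.119]
force: [-3.7, -2.6, 18.4]
width: 0.423
clock: 13.0
position: [0.4924, 0.0746, 0.009]
ee_rot: [1.119, 1.262, -1.119]
force: [-8.4, -4.4, 32.9]
width: 0.428
```

```bash
python3 -m handwheel '[[0,-0.0022,0,0,0,0,0],[0,0,0,0,0,0,0],[0,0,0,0.004,0,0,0],[0,0,0,0.008,0,0,0],[0,0,0,0.01,0,0,0],[0,0,0,0.01,0,0,0],[0,0,0,0.01,0,0,0],[0,0,0,0.006,0,0,0],[0,0,0,0,0,0,0]]'
python3 -c "
from h import *
goto([.492,.075,.01],6.9)
s=observe();d=s['position'][:2]-np.array([.510,-.078]);v=np.array([-.12,.9928]);print('along',d@v,'tip past face',.129-d@v,'lateral',d@np.array([.9928,.12]))"
```

```text
clock: 13.9
position: [0.4982, 0.0249, 0.0092]
ee_rot: [1.121, 1.263, -1.122]
force: [0.8, -3.0, 4.5]
width: 0.426
pos [0.4982 0.0249 0.0092] t 13.9 F [ 0.8263 -2.9958  4.4772] w 0.426 q [ 0.4194  0.6824 -0.8014  2.041   0.7434  0.7341 -0.7364]
tool x [-0.0002 -0.0005 -1.    ] y [ 0.9929  0.1185 -0.0002] z [ 0.1185 -0.9929  0.0005]
shift in tool axes [-0.0008 -0.0002 -0.0505]
turn (tool rv) [-0.0016  0.0005  0.0002]
along 0.10358036442527968 tip past face 0.025419635574720323 lateral 0.0006424146448480023
```

```bash
for i in 1; do
python3 -m handwheel '[[0,0,0,0.005,0,0,0],[0,0,0,0.005,0,0,0],[0,0,0,0,0,0,0]]' | sed -n '2p;4p'
python3 -m handwheel '[[0,0,0,0.005,0,0,0],[0,0,0,0.005,0,0,0],[0,0,0,0,0,0,0]]' | sed -n '2p;4p'
python3 -m handwheel '[[0,0,0,0.005,0,0,0],[0,0,0,0.005,0,0,0],[0,0,0,0,0,0,0]]' | sed -n '2p;4p'
python3 -m handwheel '[[0,0,0,0.005,0,0,0],[0,0,0,0.005,0,0,0],[0,0,0,0,0,0,0]]' | sed -n '2p;4p'
done
```

```text
position: [0.4992, 0.0167, 0.0092]
force: [0.5, 1.3, 3.5]
position: [0.5004, 0.007, 0.0092]
force: [0.4, 2.4, 3.1]
position: [0.5016, -0.0029, 0.0092]
force: [0.1, 3.3, 2.9]
position: [0.5028, -0.0128, 0.0092]
force: [-0.2, 3.4, 3.2]
```

```bash
python3 -m handwheel '[[0,0,0,0.004,0,0,0],[0,0,0,0.004,0,0,0],[0,0,0,0,0,0,0]]' | sed -n '2p;4p'
python3 -m handwheel '[[0,0,0,0.003,0,0,0],[0,0,0,0.003,0,0,0],[0,0,0,0,0,0,0]]' | sed -n '2p;4p'
python3 -m handwheel '[[0,0,0,0.003,0,0,0],[0,0,0,0,0,0,0]]' | sed -n '2p;4p'
python3 - <<'E'
from h import *
im,P=cloud("scene"); cv2.imwrite("pics/c6.png",im); np.save("pics/c6.npy",P)
h=cv2.cvtColor(im,cv2.COLOR_BGR2HSV)
def plane(im,P):
    h=cv2.cvtColor(im,cv2.COLOR_BGR2HSV)
    m=(P[...,2]>.05)&(P[...,2]<.085)&(h[...,1]>60)&(h[...,0]>10)&(h[...,0]<25)&(P[...,0]>.46)&(P[...,0]<.78)&(P[...,1]>-.41)&(P[...,1]<-.04)
    p=P[m]; c=np.linalg.lstsq(np.c_[p[:,:2]-[.618,-.225],np.ones(len(p))],p[:,2],rcond=None)[0]; return c,len(p)
print("start",plane(cv2.imread("pics/scene0.png"),np.load("pics/scene0.npy")))
print("now",plane(im,P))
E
```

```text
position: [0.5037, -0.0206, 0.0092]
force: [0.1, 3.1, 4.3]
position: [0.5044, -0.0264, 0.0092]
force: [-1.5, 4.6, 3.4]
position: [0.5048, -0.0293, 0.0093]
force: [0.4, 4.7, 4.3]
start (array([ 0.0412, -0.0167,  0.0676]), 8779)
now (array([0.0012, 0.0012, 0.0676]), 9054)
```

The board slope has gone from (0.041, −0.017) to (0.001, 0.001), so it is almost level. I'll push on in small steps until it jams.

```bash
python3 -m handwheel '[[0,0,0,0.0015,0,0,0],[0,0,0,0,0,0,0]]' | sed -n '2p;4p'
python3 -m handwheel '[[0,0,0,0.0015,0,0,0],[0,0,0,0,0,0,0]]' | sed -n '2p;4p'
python3 -m handwheel '[[0,0,0,0.0015,0,0,0],[0,0,0,0,0,0,0]]' | sed -n '2p;4p'
```

```text
position: [0.5049, -0.0306, 0.0092]
force: [-1.8, 5.4, 4.5]
position: [0.5051, -0.0321, 0.0092]
force: [-1.2, 5.0, 4.7]
position: [0.5052, -0.0335, 0.0092]
force: [0.3, 5.8, 3.9]
```

```bash
python3 -m handwheel '[[0,0,0,0.001,0,0,0],[0,0,0,0,0,0,0]]' | sed -n '2p;4p'
python3 -m handwheel '[[0,0,0,0.001,0,0,0],[0,0,0,0,0,0,0]]' | sed -n '2p;4p'
python3 -m handwheel '[[0,0,0,0.001,0,0,0],[0,0,0,0,0,0,0]]' | sed -n '2p;4p'
```

```text
position: [0.5054, -0.0345, 0.0092]
force: [-0.2, 5.7, 4.3]
position: [0.5054, -0.0354, 0.0092]
force: [-0.8, 6.0, 3.5]
position: [0.5056, -0.0364, 0.0092]
force: [-0.2, 5.6, 4.2]
```

```bash
python3 -m handwheel '[[0,0,0,0.001,0,0,0],[0,0,0,0,0,0,0]]' | sed -n '2p;4p'
python3 -m handwheel '[[0,0,0,0.001,0,0,0],[0,0,0,0,0,0,0]]' | sed -n '2p;4p'
python3 -m handwheel '[[0,0,0,0.001,0,0,0],[0,0,0,0,0,0,0]]' | sed -n '2p;4p'
python3 - <<'E'
from h import *
im,P=cloud("scene")
h=cv2.cvtColor(im,cv2.COLOR_BGR2HSV)
m=(P[...,2]>.05)&(P[...,2]<.085)&(h[...,1]>60)&(h[...,0]>10)&(h[...,0]<25)&(P[...,0]>.46)&(P[...,0]<.78)&(P[...,1]>-.41)&(P[...,1]<-.04)
p=P[m]; print(np.linalg.lstsq(np.c_[p[:,:2]-[.618,-.225],np.ones(len(p))],p[:,2],rcond=None)[0])
E
```

```text
position: [0.5057, -0.0374, 0.0092]
force: [-0.5, 6.1, 4.2]
position: [0.5058, -0.0381, 0.0092]
force: [0.5, 5.9, 4.3]
position: [0.5058, -0.0383, 0.0093]
force: [-1.5, 9.2, 4.0]
[-0.0068  0.0051  0.0677]
```

The push has begun to climb and the motion is stalling. A few more small steps.

```bash
python3 -m handwheel '[[0,0,0,0.0008,0,0,0],[0,0,0,0,0,0,0]]' | sed -n '2p;4p'
python3 -m handwheel '[[0,0,0,0.0008,0,0,0],[0,0,0,0,0,0,0]]' | sed -n '2p;4p'
```

```text
position: [0.5058, -0.0384, 0.0093]
force: [-1.5, 11.9, 3.8]
position: [0.5058, -0.0386, 0.0092]
force: [-2.7, 13.2, 3.6]
```

```bash
python3 -m handwheel '[[0,0,0,0.0008,0,0,0],[0,0,0,0,0,0,0]]' | sed -n '2p;4p;5p'
python3 -m handwheel '[[0,0,0,0.0008,0,0,0],[0,0,0,0,0,0,0]]' | sed -n '2p;4p;5p'
```

```text
position: [0.5058, -0.0388, 0.0093]
force: [-3.1, 14.9, 3.0]
width: 0.421
position: [0.5058, -0.0389, 0.0093]
force: [-3.3, 16.6, 2.6]
width: 0.424
```

```bash
python3 -m handwheel '[[0,0,0,0.0012,0,0,0],[0,0,0,0,0,0,0],[0,0,0,0,0,0,0]]' | sed -n '2p;4p;5p'
python3 -m handwheel '[[1,0,0,0,0,0,0],[1,0,0,0,0,0,0],[1,0,0,0,0,0,0],[1,0,0,0,0,0,0],[1,0,0,-0.006,0,0,0],[1,-0.02,0,0,0,0,0],[1,-0.03,0,0,0,0,0],[1,-0.04,0,0,0,0,0],[1,-0.04,0,0,0,0,0]]'
python3 -m handwheel '[[1,-0.02,0,-0.03,0,0,0],[1,-0.02,0,-0.04,0,0,0],[1,0,0,-0.04,0,0,0],[1,0,0,-0.03,0,0,0],[1,0,0,0,0,0,0],[1,0,0,0,0,0,0]]'
python3 - <<'E'
from h import *
for n in ["scene","side"]:
    im,P=cloud(n); cv2.imwrite(f"pics/{n}9.png",im); np.save(f"pics/{n}9.npy",P)
    h=cv2.cvtColor(im,cv2.COLOR_BGR2HSV)
    m=(P[...,2]>.05)&(P[...,2]<.085)&(h[...,1]>60)&(h[...,0]>10)&(h[...,0]<25)&(P[...,0]>.46)&(P[...,0]<.78)&(P[...,1]>-.41)&(P[...,1]<-.04)
    p=P[m]; print(n,np.linalg.lstsq(np.c_[p[:,:2]-[.618,-.225],np.ones(len(p))],p[:,2],rcond=None)[0])
    black(n,f"pics/{n}9b.png",[.45,.56,-.09,.09],70,.04)
black("wrist","pics/w9.png",[.4,.6,-.1,.1],60)
a=np.hstack([cv2.resize(cv2.imread("pics/side9.png")[80:260,210:435],(400,320)),cv2.resize(cv2.imread("pics/w9.png"),(400,320))]); cv2.imwrite("pics/f.png",a)
E
```

```text
position: [0.5059, -0.0391, 0.0093]
force: [-2.4, 20.3, 2.2]
width: 0.422
clock: 19.8
position: [0.5053, -0.0381, 0.1403]
ee_rot: [1.12, 1.266, -1.12]
force: [2.0, -0.5, 0.2]
width: 0.997
clock: 20.4
position: [0.4887, 0.1009, 0.1793]
ee_rot: [1.118, 1.265, -1.118]
force: [-1.5, -0.3, 0.2]
width: 1.001
scene [-0.0063  0.005   0.0676]
side [ 0.0059 -0.0153  0.0674]
[289 159  21  23 294] [505.9 -51.5] [56.1 64.8] 13.8 [[471.0, -27.0], [486.0, -90.0], [541.0, -76.0], [525.0, -13.0]] [0.0012 0.0217 0.0382]
[201 173   9  27 177] [430.3  85.3] [ 7.3 31.1] 17.9 [[422.0, 99.0], [432.0, 69.0], [439.0, 72.0], [429.0, 101.0]] [0.0068 0.0155 0.0313]
[241 262  27   4 108] [504.4 -26.4] [37.8  2.2] 7.1 [[486.0, -28.0], [486.0, -30.0], [523.0, -25.0], [523.0, -23.0]] [-0.      0.0051  0.0095]
[235 290  42  20 631] [518.4 -71.7] [34.4 63.8] 79.9 [[484.0, -83.0], [547.0, -94.0], [553.0, -60.0], [490.0, -49.0]] [0.0178 0.022  0.034 ]
```

View pics/f.png

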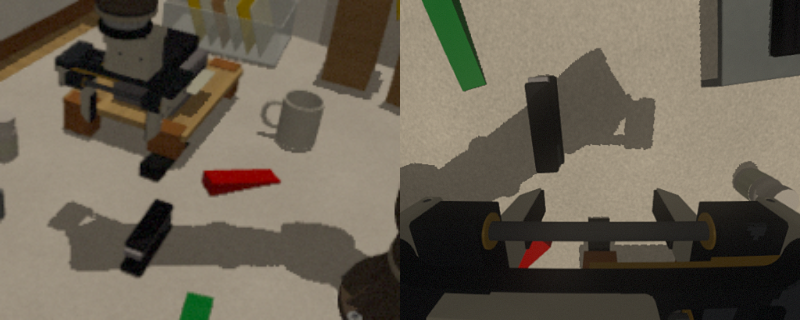

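The side crop shows the wedge's thick end at (157,165), flat on the desk against the short leg. The stapler, mug and red wedge are unmoved. One better level and unmoved check with eroded masks before handing in.

Run:
```python
from h import *
for n in ["scene0","scene9"]:
    im=cv2.imread(f"pics/{n}.png");P=np.load(f"pics/{n}.npy"); h=cv2.cvtColor(im,cv2.COLOR_BGR2HSV)
    m=(P[...,2]>.05)&(P[...,2]<.085)&(h[...,1]>60)&(h[...,0]>12)&(h[...,0]<25)&(P[...,0]>.46)&(P[...,0]<.78)&(P[...,1]>-.41)&(P[...,1]<-.04)
    m=cv2.erode(m.astype(np.uint8),np.ones((5,5)))>0; p=P[m]
    for _ in range(3):
        A=np.c_[p[:,:2]-[.618,-.225],np.ones(len(p))]; c=np.linalg.lstsq(A,p[:,2],rcond=None)[0]; r=abs(A@c-p[:,2]); p=p[r<.003]
    print(n,c,len(p))
    for nm,b in {"mug":(.30,.43,-.37,-.27),"stapler":(.36,.45,.05,.21),"pill":(.69,.79,.05,.15),"red":(.3,.43,-.19,-.04)}.items():
        k=(P[...,2]>.008)&(P[...,2]<.1)&(P[...,0]>b[0])&(P[...,0]<b[1])&(P[...,1]>b[2])&(P[...,1]<b[3]); print("  ",nm,k.sum(),np.median(P[k],0))
```

```text
scene0 [ 0.0525 -0.0251  0.0672] 5103
   mug 1476 [ 0.372  -0.3181  0.0602]
   stapler 585 [0.4143 0.1133 0.0434]
   pill 588 [0.7646 0.0606 0.0578]
   red 335 [ 0.3724 -0.1168  0.0156]
scene9 [0.0007 0.0001 0.0673] 5689
   mug 1476 [ 0.3722 -0.3182  0.0595]
   stapler 591 [0.4143 0.1139 0.0434]
   pill 590 [0.7644 0.0604 0.0576]
   red 371 [ 0.3759 -0.1151  0.0161]
```

Board tilt is now 0.0007 rad, against 0.058 at the start (which matches the given sag), and nothing else has moved.

```bash
python3 -c "
from cell import *
print(sign_off())"
```

```text
the job is handed in; nothing more can be done
None
```

The stand is level and the wedge is jammed under its short leg; I handed the job in with the arm backed well clear, at about 21 s on the robot's clock.

**What I did:** I pulled the wedge out from under the phone shelf by its thin end and regrasped it at the thick end. Then I turned it, set it on the desk and pushed it thin end first under the short leg from the stand's left.

**Last checks:**
- **Jam:** The push held at about 5–6 N while the stand rose, then climbed to 20 N within about 1 mm of travel. About 88 mm of the wedge is past the leg's face (about 85 was expected).
- **Level:** After release the board's tilt measured 0.0007 rad, against 0.058 at the start.
- **Wedge:** The pictures show it flat on the desk.
- **Other things:** Mug, stapler and pill bottle are within 1 mm of where they started. The red look-alike's reading shifted 4 mm with more of it in view, and the arm did not go near it.

**Disagreements:**
- The first board-slope fit read about 0.008 rad past level, because its mask took in side faces. Trimming the mask edges gave the figure above.
- The side camera's slope reading was spoiled by the gripper blocking the view, so I left it out.
- While setting the wedge down I pressed it on the desk with about 33 N for a moment, then eased off.

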